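# Check a cassette player's slot with the right feeler blade

## Robot

A 6-joint arm with a two-finger parallel gripper is mounted at the origin on the work surface. World frame = base frame: x ahead of the robot, y to its left, z up, the work surface at z = 0. Lengths are in m, angles in rad, forces in N, time in s.
With the tool pointing down it reaches from about 0.375 to 0.975 m from the base axis. Payload 3.8 kg.
Tool frame: the origin (TCP) lies midway between the tips of the shut fingers; the grasp point (between the pads) lies 19 mm behind it; z points along the fingers, y is the line along which they close (so a half turn about z gives the same grasp; the last joint's range is limited). The gripper opens to 88 mm and grips with 3 to 60 N. Pads are 18 mm wide; open, the fingers measure 123 mm over their backs; the gripper's body (75 mm by 187 mm) begins 45 mm behind the grasp point.
Start: joints at [1.256, 0.264, 1.604, -0, 1.274, -0.037], TCP at [0.185, 0.649, 0.239] pointing down, gripper open.
Joint ranges: [-2.63, 2.63], [-0.94, 2.18], [0.31, 2.57], [-1.31, 4.45], [0, 2.66], [-2.55, 2.55]. Speed limits (rad/s): [2.57, 2.57, 3.14, 3.14, 3.14, 3.14].

## Interface

Orientations are given as a rotation vector (axis times angle).
In Python, from cell import manip, inverse_kinematics, cams, order gives the robot as it stands. Calls block until the motion is done:
- manip.move_pose(position, orientation): joint-space move of the TCP to a pose.
- manip.move_linear(position, rate=0.15, rot=None): straight line of the TCP; rot=None keeps the orientation; rate is the mean speed in m/s.
- manip.set_joints(angles): joint-space move.
- manip.set_gripper(opening, force=None): finger opening in m; force is the grip in N (None keeps the last); returns when the fingers have stopped.
- manip.dwell(seconds).
- inverse_kinematics(position, orientation): joint angles nearest the present ones, or None.
- manip.state(): the state.
- cams.capture(name): name is "side" or "top" or "wrist"; returns a dict with "image" (480x640x3 uint8, blue, green, red), "z_map" (480x640 float32, m along the optical axis (not along the pixel's ray), 0 where there is no reading), "intrinsics" (3x3 intrinsics, pixels), "position" and "orientation" of the camera in the world; the wrist camera has in their place "T_tool_cam" (4x4, takes a point from camera to tool coordinates, whose origin is the TCP and whose axes are the flange's). Camera axes: x right, y down, z forward; pixel columns grow to the right and rows downward; lengths in m; the calibration is good to about 2 mm. A picture is of the moment at which its call begins: read the wrist's pose just before it.
A pose or a line that the arm cannot do raises manip.IKError and nothing moves.
- order.close_job(): hands the job in, once; it reports no verdict.
The state is a dict: "clock": time; "joint_pos": joint angles; "joint_velocities": joint speeds; "tau": joint torques, N m; "tool_pos": TCP position; "tcp_rot": TCP orientation; "contact_force": force on the tool from outside, world axes, zero at the start; "moment": the same for the moment, N m; "gripper_width": finger opening in m.
Only numpy, scipy, OpenCV 4.12 (cv2) and the standard library are available. Lean on these libraries where they do the work, as an engineer would, in place of code of your own. Each camera call takes 0.05 s, during which the arm holds its last target. There are 200 camera calls.

## Task

Check the gap in the slot of the cassette player that stands on end: from the wooden stand take the feeler blade that fits with drag, the one that pushes the sprung orange pad back a little (the thin one would hang loose, the thick one cannot enter). Slide it down into the slot against the drag until its collar sits on the player's top, then let go and leave it standing there. Leave the other two blades in the stand.

Things in the scene. Friction and masses are not known exactly. Their poses are not given: they have to be found in the camera images.
- player: Black cassette player on end, fixed, 100 (x -55 to 45) x 180 x 100 mm high. Origin at table level under the slot in its flat top; slot along y, 74 long, centred, over 60 deep. Gap 8 wide at rest: fixed face x=+4, sprung orange pad x=-4, yielding 7 mm towards -x (3 N, 4-5 N at 2 mm) and pressing a blade on the fixed face: a few N of drag. Top 18 flares to a mouth 22 wide. Home: blue origin at x=-1, y=0, z=100 mm.
- gauge_blue: Feeler blade with blue handle, 110 g, hanging by its collar in the stand. Origin: centre of the collar's underside; z up the handle, x through the blade's thickness. Handle: 22 x 22 mm post, from 4 to 54 mm above the origin. Collar 48 (x) x 40 (y) x 4 mm. Aluminium blade below it: 10 mm thick (x), 40 wide (y), 60 long, rounded tip. It fits the 8 mm gap with drag.
- gauge_yellow: The same with a yellow handle, 80 g, blade 5 mm thick: loose in the slot. The stand that holds all three is a fixed plywood bridge 80 x 250 mm, top 80 mm above the table, with three slots 26 x 52 mm in a row along its y, 80 mm apart, in any order; a blade whose origin is 60 mm above the stand's top is just clear of it.
- gauge_red: The same with a red handle, 160 g, blade 18 mm thick: too thick for the slot. Hangs in the same stand.
Things that resemble listed ones, but are neither listed nor needed, are in the scene too. Of the things shaped like the gauge_blue, the blue one is meant. What is shaped like the player but turquoise is not meant.

How it is judged:
By the outcome, as a careful person would: the job done as asked, in the order asked, and still so for the second after the job is handed in, with the robot touching nothing.
It also fails if it takes over 42 s, if anything falls off the work surface, if the arm or the gripper's body presses on something with over 40 N, if the wrist force passes 120 N, or if a joint passes its speed limit or range.

## Working session

There is one attempt and no reset: what is moved stays moved. The work goes in short steps, each a Python script; the robot and the scene stay as the last script left them, time stands still between calls to the robot, and variables do not carry over. Pictures are saved under pics/ and viewed, on a budget of 10 in all, crops included, one or two more only if the job needs it, and the job is handed in when it is done.

```bash
mkdir -p pics; ls
cat > h.py <<'E'
import numpy as np, cv2
from scipy.spatial.transform import Rotation as R
from cell import manip, inverse_kinematics, cams, order
def cap(n):
    s=manip.state(); c=cams.capture(n)
    if n=="wrist":
        T=np.eye(4);T[:3,:3]=R.from_rotvec(s["tcp_rot"]).as_matrix();T[:3,3]=s["tool_pos"];T=T@c["T_tool_cam"]
    else:
        T=np.eye(4);o=np.array(c["orientation"]);T[:3,:3]=o if o.shape==(3,3) else R.from_rotvec(o).as_matrix();T[:3,3]=c["position"]
    z=c["z_map"];K=c["intrinsics"];v,u=np.mgrid[:480,:640]
    P=np.stack([(u-K[0,2])/K[0,0]*z,(v-K[1,2])/K[1,1]*z,z],-1)@T[:3,:3].T+T[:3,3]
    P[z==0]=np.nan
    return c["image"],P,T,K
E
python3 - <<'E'
from h import *
c=cams.capture("top");print(c["position"],c["orientation"])
for n in("top","side"):
    im,P,T,K=cap(n);cv2.imwrite(f"pics/{n}0.png",im);np.save(f"{n}0.npy",P)
s=manip.state();print(s["clock"],s["tcp_rot"],s["contact_force"])
E
```

```text
pics
[0.26963448 0.09718324 1.47654333] [-2.17532549  2.13176357 -0.14613343]
0.15 [-4.34921093e-01 -3.11106043e+00  2.77478596e-03] [ 1.09178037  0.20981011 -0.00813933]
```

View pics/top0.png

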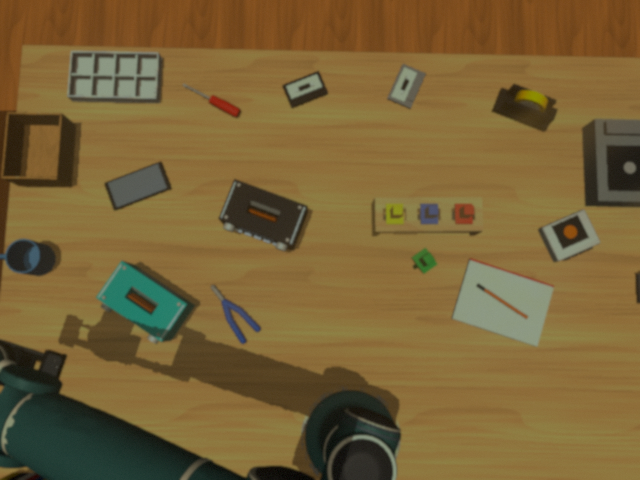

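View pics/side0.png

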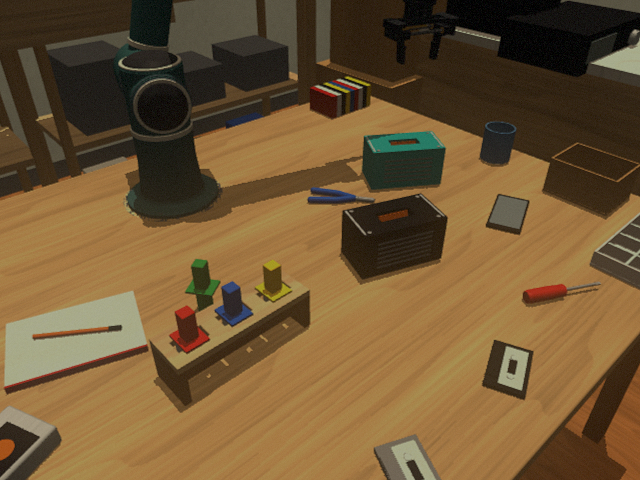

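The top view shows the black player at about (264,214), with its slot along the long side. The stand holds yellow (396,213), blue (429,213) and red (464,213), and the green lookalike stands on the table at (424,261). I'll take coordinates from depth, then move the wrist camera in.

Run:
```python
from h import *
P=np.load("top0.npy");im=cv2.imread("pics/top0.png")
def stat(n,m):
    q=P[m]; print(n,len(q),np.nanmedian(q,0).round(4))
box=np.zeros((480,640),bool)
z=P[...,2]
b=box.copy();b[180:245,365:490]=1
m=b&(z>.07)&(z<.095);r=cv2.minAreaRect(P[m][:,:2].astype(np.float32)*1000);print("stand",r,np.nanmedian(z[m]))
for n,u in(("y",396),("b",429),("r",464)):
    c=box.copy();c[195:232,u-16:u+16]=1;m=c&(z>.115);stat(n,m)
    print(cv2.minAreaRect(P[m][:,:2].astype(np.float32)*1000))
b=box.copy();b[170:255,210:315]=1
m=b&(z>.09)&(z<.115);r=cv2.minAreaRect(P[m][:,:2].astype(np.float32)*1000);print("player",r,np.nanmedian(z[m]),cv2.boxPoints(r))
for p in((262,214),(262,206),(252,210),(276,218)): print(p,P[p[1],p[0]].round(4))
```

```text
stand ((515.115966796875, -172.01443481445312), (81.43036651611328, 252.26617431640625), 1.7382183074951172) 0.08045524253135095
y 114 [ 0.5118 -0.0891  0.1328]
((513.0248413085938, -90.20730590820312), (22.12959861755371, 20.893951416015625), 1.0704286098480225)
b 118 [ 0.5137 -0.1695  0.133 ]
((514.4205932617188, -170.52944946289062), (21.363563537597656, 22.458587646484375), 0.6670376658439636)
r 126 [ 0.5154 -0.2491  0.1324]
((516.65185546875, -250.08016967773438), (24.18716049194336, 22.284406661987305), 88.93032836914062)
player ((503.8144226074219, 214.29893493652344), (181.02430725097656, 111.2215347290039), 70.99591064453125) 0.0995536443950571 [[421.76074  146.82895 ]
 [526.92017  110.611275]
 [585.8681   281.76892 ]
 [480.70868  317.9866  ]]
(262, 214) [0.5064 0.2138 0.0897]
(262, 206) [0.5245 0.2141 0.0928]
(252, 210) [0.5152 0.237  0.0902]
(276, 218) [0.5065 0.1845 0.0365]
```

```bash
cat >> h.py <<'E'
def rv(a):  # tool down, closing line y at world angle a (deg)
    a=np.radians(a);y=np.array([np.cos(a),np.sin(a),0]);z=np.array([0,0,-1.]);x=np.cross(y,z)
    return R.from_matrix(np.stack([x,y,z],1)).as_rotvec()
E
python3 - <<'E'
from h import *
print(R.from_rotvec(manip.state()["tcp_rot"]).as_matrix().round(3)); print(cams.capture("wrist")["T_tool_cam"].round(3))
for a in(-19,161,71,-109):
    print(a,inverse_kinematics([.504,.214,.33],rv(a)))
for a in(1.3,181.3,91.3,-88.7):
    print(a,inverse_kinematics([.514,-.170,.2],rv(a)))
E
```

```text
[[-0.962  0.274 -0.001]
 [ 0.274  0.962 -0.002]
 [ 0.    -0.002 -1.   ]]
[[-0.    -0.959 -0.283  0.073]
 [ 1.    -0.     0.     0.   ]
 [-0.    -0.283  0.959 -0.146]
 [ 0.     0.     0.     1.   ]]
-19 [ 3.56043573e-01 -2.23865407e-02  1.75642246e+00 -4.44089210e-16
  1.40755673e+00  6.87656131e-01]
161 [ 0.35604357 -0.02238654  1.75642246  0.          1.40755673 -2.45393652]
71 [ 3.56043573e-01 -2.23865407e-02  1.75642246e+00 -4.44089210e-16
  1.40755673e+00 -8.83140196e-01]
-109 [ 3.56043573e-01 -2.23865407e-02  1.75642246e+00 -8.88178420e-16
  1.40755673e+00  2.25845246e+00]
1.3 [-0.36542362  0.03990039  1.93347018  0.          1.16822208 -0.3881129 ]
181.3 None
91.3 [-0.36542362  0.03990039  1.93347018  0.          1.16822208 -1.95890923]
-88.7 [-0.36542362  0.03990039  1.93347018  0.          1.16822208  1.18268342]
```

Run:
```python
from h import *
manip.move_pose([.504,.214,.26],rv(-19)); manip.set_gripper(.05)
im,P,T,K=cap("wrist");cv2.imwrite("pics/w1.png",im);np.save("w1.npy",P);np.savez("w1c.npz",T=T,K=K);print(manip.state()["clock"])
```

```text
2.9083
```

View pics/w1.png

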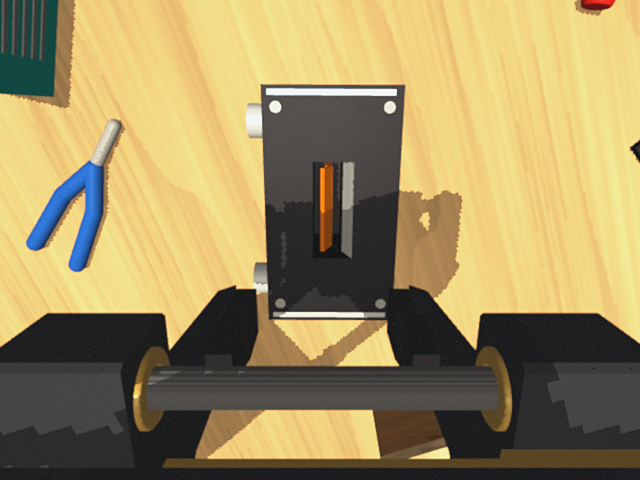

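The wrist view shows the orange pad on the left (320–333) and the grey fixed flare on the right (342–354). The slot runs over rows 162–258, and the player's top corners are at about (262,85), (405,85) and (386,319). So +x of the player is image right, and its yaw is about −19°. Next I'll refine this and look at the blue blade.

Run:
```python
from h import *
d=np.load("w1c.npz");T,K=d["T"],d["K"];P=np.load("w1.npy");im=cv2.imread("pics/w1.png")
z0=np.nanmedian(P[110:150,290:380,2]);print("ztop",z0)
def ray(u,v,z=.1):
    r=T[:3,:3]@np.array([(u-K[0,2])/K[0,0],(v-K[1,2])/K[1,1],1]);return T[:3,3]+r*(z-T[2,3])/r[2]
a=np.radians(-19);ex=np.array([np.cos(a),np.sin(a)]);ey=np.array([-ex[1],ex[0]]);o=np.array([.504,.214])
f=lambda p:np.array([(p[:2]-o)@ex,(p[:2]-o)@ey])*1000
for n,u,v in(("TL",262,85),("TR",405,85),("BR",386.5,319),("fixTop",354.5,163),("fixBot",352,258),("leftTop",313,163),("leftBot",313.5,258)):
    print(n,f(ray(u,v)).round(1))
q=((P[...,:2]-o)*1000);X=q@ex;Y=q@ey;m=(abs(P[...,2]-z0)<.003)&(abs(X)<80)&(abs(Y)<110)
for lo in range(-30,90,20):
    k=m&(Y>lo)&(Y<lo+10);print(lo,np.percentile(X[k],[.5,99.5]).round(1))
print("Ymax",np.percentile(Y[m],99.8))
mm=(abs(Y)<25)&(X>-25)&(X<25)
for x in range(-26,26,2):
    k=mm&(abs(X-x)<1);print(x,np.nanmedian(P[...,2][k]).round(4) if k.any() else None,end="; ")
manip.move_pose([.514,-.170,.26],rv(1.3))
im,P,T,K=cap("wrist");cv2.imwrite("pics/w2.png",im);np.save("w2.npy",P);np.savez("w2c.npz",T=T,K=K);print(manip.state()["clock"])
```

```text
ztop 0.0996468464900589
TL [-41.5  91.5]
TR [57.1 91.5]
BR [ 52.1 -87. ]
fixTop [23.4 38.2]
fixBot [ 23.1 -34.7]
leftTop [-6.7 38.2]
leftBot [ -6.7 -34.7]
-30 [-42.7  56.6]
-10 [-42.5  56.5]
10 [-42.5  56.5]
30 [-42.4  56.6]
50 [-42.2  56.8]
70 [-42.1  56.7]
Ymax 92.1830660443723
-26 None; -24 0.3414; -22 0.3417; -20 0.3417; -18 0.3416; -16 0.3417; -14 0.3418; -12 0.3417; -10 0.3416; -8 0.3416; -6 0.3418; -4 0.3419; -2 0.3421; 0 0.3416; 2 0.3416; 4 0.342; 6 0.3417; 8 0.3427; 10 0.3421; 12 0.3421; 14 0.342; 16 0.3412; 18 0.3416; 20 0.3415; 22 0.3416; 24 0.3006; 4.3917
```

View pics/w2.png

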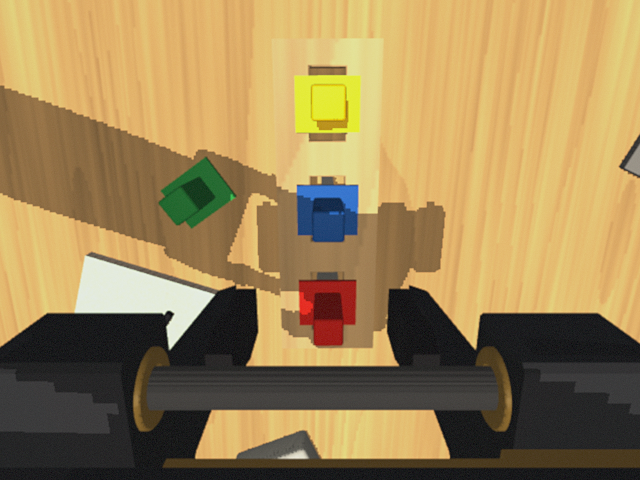

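The view shows the blue handle near (329,222) between yellow (328,103) and red (328,315), with the collars aligned to the closing line. I'll refine blue from depth, then grasp and lift it.

Run:
```python
from h import *
P=np.load("w2.npy")
def box(m,n):
    q=P[m][:,:2].astype(np.float32)*1000;r=cv2.minAreaRect(q);print(n,r,len(q));return np.array(r[0])/1000,r[2]
w=np.zeros((480,640),bool);w[175:248,290:365]=1
z=P[...,2]
c,_=box(w&(z>.1305)&(z<.137),"handle top")
box(w&(z>.0825)&(z<.0865),"collar")
w[:]=0;w[65:150,285:370]=1
box(w&(z>.1305)&(z<.137),"yellow top")
box(w&(z>.0825)&(z<.0865),"ycollar")
```

```text
handle top ((518.427001953125, -169.38150024414062), (21.28786849975586, 22.135635375976562), 2.146941900253296) 1011
collar ((518.5333251953125, -169.4625701904297), (48.02324676513672, 40.006103515625), 1.5649316310882568) 1759
yellow top ((516.3684692382812, -89.75956726074219), (22.00825309753418, 21.452075958251953), 1.290339708328247) 1296
ycollar ((516.457763671875, -89.48353576660156), (48.087528228759766, 39.35264205932617), 1.3769094944000244) 2247
```

Run:
```python
from h import *
manip.move_pose([.5185,-.1694,.17],rv(1.5)); manip.move_linear([.5185,-.1694,.093],rate=.1)
print(manip.state()["contact_force"]); manip.set_gripper(.015,40)
s=manip.state();print(s["gripper_width"],s["contact_force"],s["tool_pos"])
manip.move_linear([.5185,-.1694,.20],rate=.1)
s=manip.state();print(s["gripper_width"],s["contact_force"],s["moment"],s["tool_pos"],s["clock"])
im,P,T,K=cap("wrist");cv2.imwrite("pics/w3.png",im);np.save("w3.npy",P)
s=manip.state();Q=(P-s["tool_pos"])@R.from_rotvec(s["tcp_rot"]).as_matrix()*1000
hsv=cv2.cvtColor(im,cv2.COLOR_BGR2HSV);m=(hsv[...,0]>100)&(hsv[...,0]<130)&(hsv[...,1]>120)&(abs(Q[...,2])<40)
q=Q[m];print(len(q));k=abs(q[:,2]-np.median(q[:,2]))<3;print(np.percentile(q,[1,50,99],axis=0).round(1),cv2.minAreaRect(q[k][:,:2].astype(np.float32)))
```

```text
[0.41180957 0.21720927 0.82314579]
0.021428116498325173 [-0.43741453 -0.20916312  1.97980936] [ 0.51869533 -0.16949523  0.09337286]
0.021948457154787604 [-0.26157944 -0.3487367  -0.66864989] [-0.04027987  0.02127463  0.01305026] [ 0.51789076 -0.1691896   0.19903399] 7.5083
8280
[[  4.1 -22.9 -39.9]
 [ 10.8  -0.2  -1.3]
 [ 19.8  22.7  11. ]] ((10.139653205871582, -0.10593032836914062), (43.12178421020508, 2.720526695251465), 89.66448211669922)
```

View pics/w3.png

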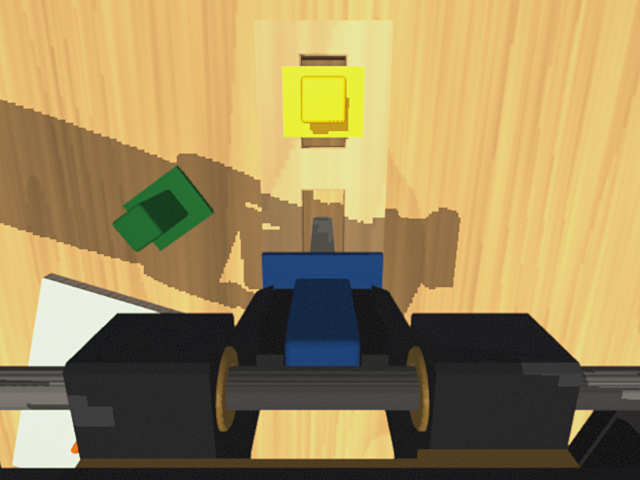

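Blue is held straight: the handle's offset in tool y is about −0.1 mm, and yellow is still in place. The blade tip is visible at (321,230). Now I'll carry it over the slot and look.

```bash
cat >> h.py <<'E'
YAW=-19.2
_a=np.radians(-19);_ex=np.array([np.cos(_a),np.sin(_a)]);_ey=np.array([-_ex[1],_ex[0]])
ORG=np.array([.504,.214])+.0121*_ex+.0018*_ey
_b=np.radians(YAW);EX=np.array([np.cos(_b),np.sin(_b)]);EY=np.array([-EX[1],EX[0]])
def tgt(x,y,z): return [*(ORG+x/1000*EX+y/1000*EY),z]   # TCP target, x,y mm in player frame
def loc(p): d=(np.asarray(p)[:2]-ORG)*1000; return np.array([d@EX,d@EY,p[2]*1000]).round(2)
def pf(f): return np.array([f[:2]@EX,f[:2]@EY,f[2]]).round(1)
E
python3 - <<'E'
from h import *
s=manip.state();manip.move_linear([.5185,-.1694,.25],rate=.15)
manip.move_pose(tgt(-1.5,0,.25),rv(YAW)); manip.move_linear(tgt(-1.5,0,.183),rate=.12);manip.dwell(.2)
s=manip.state();print(loc(s["tool_pos"]),pf(s["contact_force"]),s["gripper_width"],s["clock"])
im,P,T,K=cap("wrist");cv2.imwrite("pics/w4.png",cv2.resize(im[120:360,160:480],(800,600)));np.save("w4.npy",P)
E
```

```text
[ -0.83   0.53 184.24] [ 0.9  0.  -1.3] 0.021504195291796518 10.375
```

View pics/w4.png

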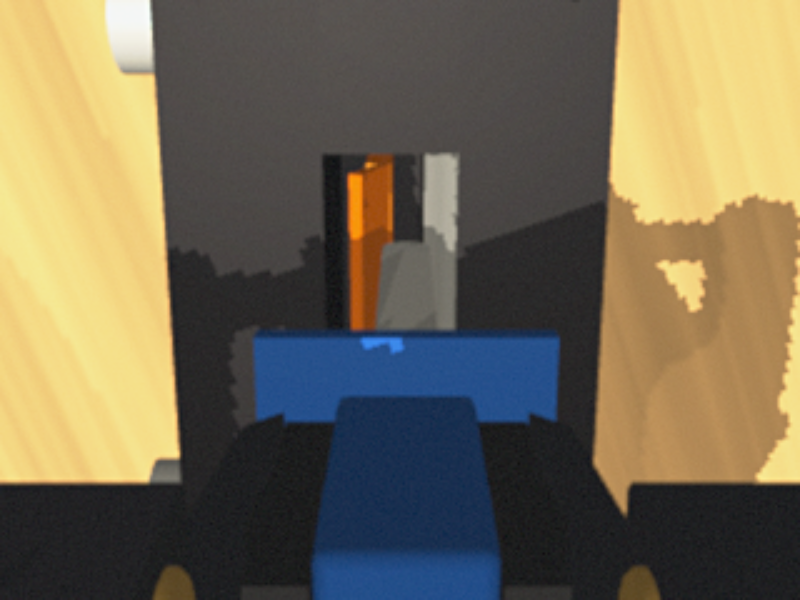

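The tip (crop columns 380–425) is over the gap between the pad edge (392) and the fixed face (423), overlapping the pad side as intended. I'll descend in steps and watch the forces.

Run:
```python
from h import *
x=-1.7;y=-.5
for z in(.165,.157,.150,.143,.136):
    manip.move_linear(tgt(x,y,z),rate=.04);manip.dwell(.1);s=manip.state();f=pf(s["contact_force"])
    print(z,loc(s["tool_pos"]),f,s["moment"].round(2),round(s["gripper_width"],4),s["clock"])
    if f[2]>20 or abs(f[0])>15: break
```

```text
0.165 [ -1.57  -0.38 165.17] [ 0.2  0.3 -1.1] [-0.04  0.13 -0.05] 0.0216 11.125
0.157 [ -1.74  -0.59 156.92] [-0.3  0.  -0.5] [-0.09  0.01  0.02] 0.0217 11.575
0.15 [ -1.44  -0.19 149.99] [ 1.8  1.2 -0.7] [ 0.16 -0.3  -0.01] 0.0214 12.0
0.143 [ -1.57  -0.71 142.34] [ 2.9  1.1 -3.4] [-0.04 -0.64 -0.03] 0.0215 12.425
0.136 [ -1.63  -0.72 135.54] [ 3.7  0.8 -3.8] [-0.22 -0.73 -0.03] 0.0215 12.85
```

Run:
```python
from h import *
x=-1.4;y=-.3
for z in(.129,.122,.117,.1145,.113,.112,.111,.110):
    manip.move_linear(tgt(x,y,z),rate=.04);s=manip.state();f=pf(s["contact_force"])
    print(z,loc(s["tool_pos"]),f,s["moment"].round(2),round(s["gripper_width"],4),s["clock"])
    if f[2]>25 or abs(f[0])>15: break
    x+=.1*np.clip(f[0]-1,-2,2)
manip.dwell(.2);s=manip.state();print(loc(s["tool_pos"]),pf(s["contact_force"]))
im,P,T,K=cap("wrist");cv2.imwrite("pics/w5.png",cv2.resize(im[120:360,160:480],(800,600)));np.save("w5.npy",P)
im,P,T,K=cap("side");cv2.imwrite("pics/s5.png",cv2.resize(im[150:300,310:510],(800,600)))
```

```text
0.129 [ -1.5   -0.4  128.41] [ 3.4  0.9 -2.9] [-0.1  -0.64 -0.04] 0.0214 13.175
0.122 [ -1.44  -0.4  121.29] [ 2.1  1.5 -3.4] [ 0.03 -0.49 -0.04] 0.0218 13.5
0.117 [ -1.37  -0.44 116.43] [ 1.4  1.7 -2.3] [ 0.01 -0.32  0.02] 0.0215 13.775
0.1145 [ -1.35  -0.38 114.26] [ 0.8  1.7 -0.2] [ 0.1  -0.   -0.04] 0.0214 14.025
0.113 [ -1.33  -0.22 113.37] [-2.5 -0.   4.8] [ 0.01  0.46 -0.09] 0.0218 14.275
0.112 [ -1.34  -0.24 113.31] [-4.2 -1.7  9.6] [-0.13  0.76 -0.08] 0.0213 14.525
0.111 [ -1.3   -0.22 113.32] [-5.4 -3.2 15. ] [-0.34  1.16 -0.06] 0.0213 14.775
0.11 [ -1.32  -0.17 113.3 ] [-6.4 -4.3 20.4] [-0.49  1.39 -0.02] 0.0216 15.025
[ -1.33  -0.18 113.29] [-5.7 -5.9 19.9]
```

View pics/s5.png

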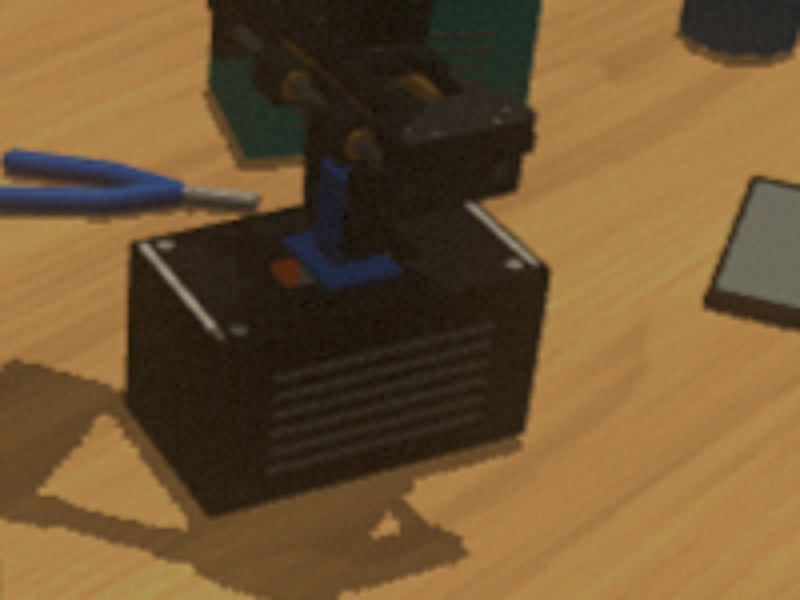

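The collar (crop 285–400, row ~260) lies on the player's top, and the motion stopped hard at 113.3 mm, matching the expected 113. I'll unload, release, retreat and check.

Run:
```python
from h import *
manip.move_linear(tgt(-1.35,-.2,.1127),rate=.04);s=manip.state();print(loc(s["tool_pos"]),pf(s["contact_force"]))
manip.set_gripper(.05);manip.dwell(.2)
manip.move_linear(tgt(-1.3,-.2,.20),rate=.1);manip.move_linear(tgt(-1.3,-.2,.26),rate=.15);manip.dwell(.2)
im,P,T,K=cap("wrist");cv2.imwrite("pics/w6.png",im)
z=P[...,2];X=np.apply_along_axis(lambda p:loc(p),2,P)
hsv=cv2.cvtColor(im,cv2.COLOR_BGR2HSV);m=(hsv[...,0]>100)&(hsv[...,0]<130)&(hsv[...,1]>120)&(abs(X[...,0])<40)&(abs(X[...,1])<40)
for n,k in(("collar",m&(X[...,2]<108)),("top",m&(X[...,2]>148))):
    q=X[k];print(n,len(q),np.nanmedian(q[:,2]),cv2.minAreaRect(q[:,:2].astype(np.float32)))
im,P,T,K=cap("side");cv2.imwrite("pics/s6.png",im);s=manip.state();print(s["clock"],s["contact_force"])
```

```text
[ -1.34  -0.24 113.32] [-3.1 -1.8  8.3]
collar 2198 103.57 ((-1.480560302734375, -5.040674209594727), (63.745548248291016, 49.48918151855469), 89.87674713134766)
top 1214 153.435 ((2.7781715393066406, 4.337760925292969), (71.53060150146484, 36.13058853149414), 18.68927764892578)
18.2333 [ 0.96048345 -0.08615307  0.89938023]
```

View pics/s6.png

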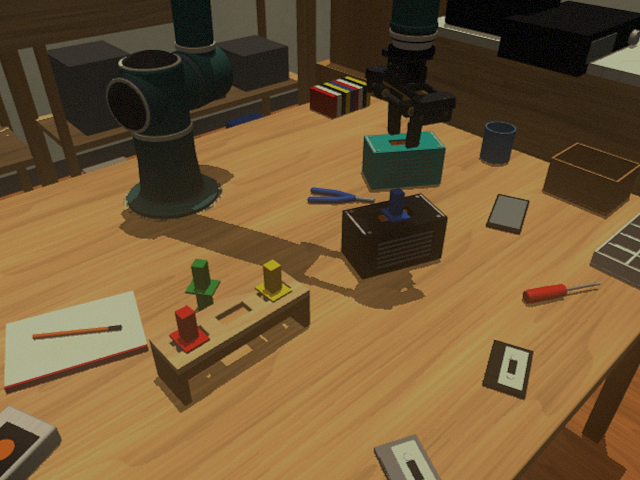

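View pics/w6.png

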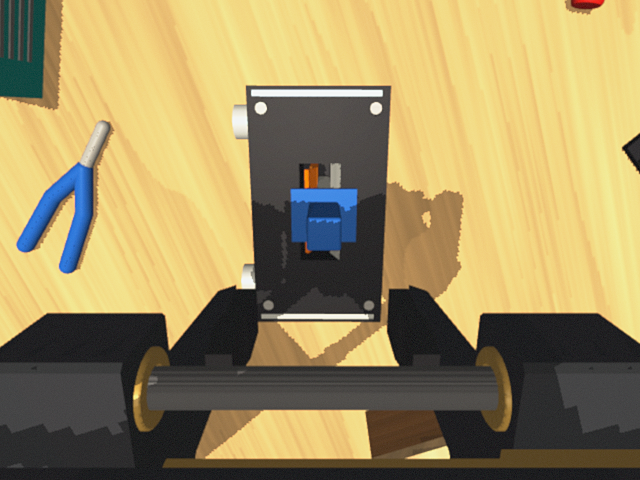

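The blue blade stands upright in the slot. Its collar is centred on the player's top at (324,215), with the underside at about 99.6 mm (the collar's top reads 103.6). Yellow and red are still in the stand, and the gripper is clear of everything.

```bash
python3 -c "
from cell import order;order.close_job()"
```

```text
the job is handed in; nothing more can be done
```

I took the blue blade from the stand, slid it into the black player's slot with the pad pressing it sideways by a few N, and let go. The job is handed in at about 18 s on the robot's clock, against the 42 s limit.

- **Seating:** the collar stopped hard on the player's top with the tool at 113.3 mm (113 expected). After release its underside measures about 99.6 mm above the table (100 expected). The largest force I read was about 21 N.
- **Final pictures:** the blade stands upright in the slot, yellow and red are still in the stand, and the gripper is well clear.
- **Checks that disagreed:**
  - The vertical wrist force read −2 to −4 N during most of the slide, where drag should have given a positive value. I put it down to sensor offset or lag and did not look further.
  - In the final check, outlines fitted to the collar and handle came out too big because stray pixels got in. I relied on the median heights and the pictures instead.
  - Early on, the top camera placed blue about 4 mm off from the wrist camera in x. I used the wrist camera, and the grasp confirmed it.

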